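Pull the work lamp out over the props bin and hold it there

TASK

Light up the tilting bin: squeeze the red button in the grip of the telescopic lamp, pull the lamp straight out past its first stop all the way to its second stop above the bin, and hold it there. Finish still gripping it with the button squeezed and the lamp fully out, because it slides back if let go. Leave the bin as it is tilted and the props around it alone.

Things in the scene. Friction and masses are not known exactly. Their poses are not given: they have to be found in the camera images.
- stand: heavy fixed lamp stand: black round foot 150 mm across, post, and at 190 mm height a level grey outer tube, 34 mm thick, pointing along the stand's own -x, its mouth 150 mm from the post (black end ring 42 mm thick). Origin: centre of the foot's underside, on the table; z up
- grip: upright grey grip block on top of the lamp head: 36 mm along its x, 30 mm along its y, 55 mm high. Origin: centre of its underside, 205 mm above the table; z up, axes parallel to the stand's; the lamp pulls out along its -x. The red button is on its +y side, the -y side is bare. Below it: black head 50 x 44 mm, 30 mm high, and yellow shade 90 mm across, down to 158 mm above the table
- button_face (a point): centre of the red button's outer face (20 mm wide, 22 mm high), 35 mm above the grip's underside. Out, it stands 6 mm proud of the grip's +y side (36 mm across grip and button), fully in 1 mm (31 mm across). Pinching grip and button across the grip's y presses it in
- lamp (a joint): how far the lamp is out (m), along the grip's -x: 0 in, first stop 0.10, second stop 0.20 (hard end). A spring draws it back, 2 N (in) to 6 N (out). With the button out a latch blocks outward pull at home (after 2 mm) and at the first stop; with it kept in the lamp slides freely past both. Nothing locks it at the second stop: let go, it slides back to about 0.115
- release (a joint): travel of the red button into the grip (m): 0 out, 0.005 fully in; frees the latch beyond 0.003. Spring: 3 N to start, 7 N fully in
- bin: fixed base of the galvanised tilting bin, 150 x 270 mm, with two upright ears 90 mm high; the bin swings between them on pivots 75 mm above the table. Origin: centre of the base's underside; front is its -x, pivot line along its y. It stands below the pulled-out lamp
- bin_rim (a point): middle of the front rim of the swinging galvanised tub (140 x 220 x 100 mm, open top, held by stiff pivots, tilted forward by 0 to 0.25 rad at the start, highest edge at most 142 mm above the table)
- skull: white rubber skull, about 95 mm across, 117 mm high, bystander; origin under its middle
- flowerpot: clay flowerpot, 100 mm across, 85 mm high, bystander; origin under its centre
- trumpet: brass-coloured tin trumpet standing on its bell (90 mm across), 145 mm high, bystander; origin under its centre
- apple: painted red wooden apple, 76 mm across, 80 mm high with stem, bystander; origin under its centre
- paint_tin: blue-banded paint tin, 80 mm across, 90 mm high, bystander; origin under its centre
- brush: paint brush lying on the table along its x, bystander

How it is judged:
By the outcome, as a careful person would: the job done as asked, in the order asked, and still so for the second after the job is handed in, while the arm keeps its last pose, push and grip.
It also fails if it takes over 38 s, if anything falls off the work surface, if the arm or the gripper's body presses on something with over 40 N, if the wrist force passes 120 N, or if a joint passes its speed limit or range.

ROBOT

A 6-joint arm with a two-finger parallel gripper is mounted at the origin on the work surface. World frame = base frame: x ahead of the robot, y to its left, z up, the work surface at z = 0. Lengths are in m, angles in rad, forces in N, time in s.
With the tool pointing down it reaches from about 0.425 to 0.95 m from the base axis. Payload 3.5 kg.
Tool frame: the origin (TCP) lies at the very end of the fingers, on their centre line; the grasp point (between the pads) lies 19 mm behind it; z points along the fingers, y is the line along which they close (so a half turn about z gives the same grasp; the last joint's range is limited). The gripper opens to 85 mm and grips with 20 to 120 N. Pads are 22 mm wide; open, the fingers measure 114 mm over their backs; the gripper's body (76 mm by 85 mm) begins 54 mm behind the grasp point. The pads swing forward as they close: fully open they stand 13 mm farther back than shut.
Start: joints at [1.012, 0.286, 1.577, -0, 1.279, -0.15], TCP at [0.268, 0.619, 0.231] pointing down, gripper open.
Joint ranges: [-2.77, 2.77], [-0.9, 2.22], [0.21, 2.48], [-1.53, 4.67], [0.24, 2.81], [-2.84, 2.84]. Speed limits (rad/s): [2.79, 2.79, 3.14, 3.14, 3.14, 3.14].

INTERFACE

Orientations are given as a unit quaternion [x, y, z, w].
In Python, from plant import ctrl, vision, readout, ticket gives the robot as it stands (ctrl), with the cameras (vision), the readings (readout) and the job (ticket).
- The arm moves only by the shell command python3 inch.py 'ROWS' [FORCE]. ROWS is a JSON list of rows, 1 to 10 of them, each of 7 numbers: dx, dy, dz in m, then a rotation vector rx, ry, rz in rad, then the opening from 0.0 (shut) to 1.0 (fully open); each row is the pose to reach, as a shift and turn from the pose commanded when the command began, along the tool's axes at that moment; what a row does not reach only later rows make up. A row lasts 1/8 s, in which the tool goes at most 0.0625 m and 0.188 rad, less where a joint would pass 70% of its speed; a pose out of reach is approached as far as the arm can. The fingers move at their own pace and stop on an object; FORCE is the grip in N (left out, the last holds). Time passes only in rows, so rows that do not move let the fingers close. It prints the time, the measured TCP pose, the force, the opening and the grip force at its end.
- readout.get_state(): the state, without advancing time (a new reading comes with each control period).
- vision.read_camera(name): name is "scene" or "top"; returns a dict with "pixels" (480x640x3 uint8, red, green, blue), "camera_matrix" (3x3 intrinsics, pixels), "xyz" and "orientation" of the camera in the world. Camera axes: x right, y down, z forward; pixel columns grow to the right and rows downward; lengths in m; the calibration is good to about 2 mm. A picture is of the moment at which its call begins. There is no depth.
- ticket.sign_off(): hands the job in; it is judged then, once.
The state is a dict: "time": time; "qpos": joint angles; "dq": joint speeds; "joint_efforts": joint torques, N m; "eef_pos": TCP position; "tcp_rot": TCP orientation; "contact_force": force on the tool from outside, world axes, zero at the start; "wrist_torque": the same for the moment, N m; "opening": opening from 0.0 (shut) to 1.0 (fully open); "finger_force": force on a finger pad.
Only numpy, scipy, OpenCV 4.12 (cv2) and the standard library are available. Lean on these libraries where they do the work, as an engineer would, in place of code of your own. Each camera call takes 0.05 s, during which the arm holds its last target. There are 200 camera calls.

## Working session

There is one attempt and no reset: what is moved stays moved. The work goes in short steps, Python scripts to look and compute and a shell command to move; the robot and the scene stay as the last step left them, time stands still between calls to the robot, and variables do not carry over. Pictures are saved under pics/ and viewed, at most 10 in all, crops included, and the job is handed in when it is done.

```bash
ls; mkdir -p pics
cat > h.py <<'E'
import numpy as np,cv2
from scipy.spatial.transform import Rotation as R
from plant import ctrl, vision, readout, ticket
def shot(n,f=None):
    c=vision.read_camera(n)
    if f: cv2.imwrite('pics/'+f,c['pixels'][:,:,::-1]); np.savez('pics/'+f[:-4],**{k:np.array(v) for k,v in c.items()})
    return c
def ray(c,uv):
    d=np.linalg.inv(c['camera_matrix'])@[uv[0],uv[1],1]
    return np.array(c['xyz']),R.from_quat(c['orientation']).apply(d)
def plane(c,uv,z):
    o,d=ray(c,uv); return o+d*(z-o[2])/d[2]
def two(a,ua,b,ub):
    o,d=ray(a,ua);p,e=ray(b,ub);d/=np.linalg.norm(d);e/=np.linalg.norm(e)
    s=np.linalg.lstsq(np.c_[d,-e],p-o,rcond=None)[0]
    P,Q=o+s[0]*d,p+s[1]*e; return (P+Q)/2,np.linalg.norm(P-Q)
E
python3 - <<'E'
from h import *
for n in('scene','top'):
    c=shot(n,n+'1.png');print(n,c['xyz'],c['orientation'],np.array(c['camera_matrix']).tolist())
print(readout.get_state())
E
```

```text
inch.py
pics
plant.py
scene [ 1.39368404 -0.66069498  0.94637607] [ 0.79924257  0.40154087 -0.19631308 -0.40179275] [[441.72022638244243, 0.0, 334.5554591998303], [0.0, 441.72022638244243, 239.2140420149248], [0.0, 0.0, 1.0]]
top [ 0.46369145 -0.03822985  1.56153979] [-0.6973549   0.71564574 -0.02950075  0.02601958] [[469.77104240754306, 0.0, 321.71040865495246], [0.0, 469.77104240754306, 245.72126151062798], [0.0, 0.0, 1.0]]
{'time': 0.1, 'qpos': array([ 1.01200419e+00,  2.87118830e-01,  1.57806112e+00,  1.34438878e-05,
        1.27856611e+00, -1.50036242e-01]), 'dq': array([ 2.54717214e-04, -2.03810614e-03, -3.23665280e-03,  2.77535088e-04,
        3.77184678e-05, -2.01731050e-03]), 'joint_efforts': array([ 3.03293054e-04, -4.07298160e+01, -2.93696916e+01, -1.73463923e-04,
        3.42998064e-03,  2.55918491e-05]), 'eef_pos': array([0.26796273, 0.61888156, 0.23004112]), 'tcp_rot': array([ 2.02959878e-01,  9.79186463e-01, -1.00755614e-03, -3.79696329e-04]), 'contact_force': array([ 0.53933669,  0.30172196, -0.44396679]), 'wrist_torque': array([-0.01714384, -0.02282873,  0.01658792]), 'finger_force': 0.0, 'opening': 1.0012727691818903}
```

View pics/scene1.png

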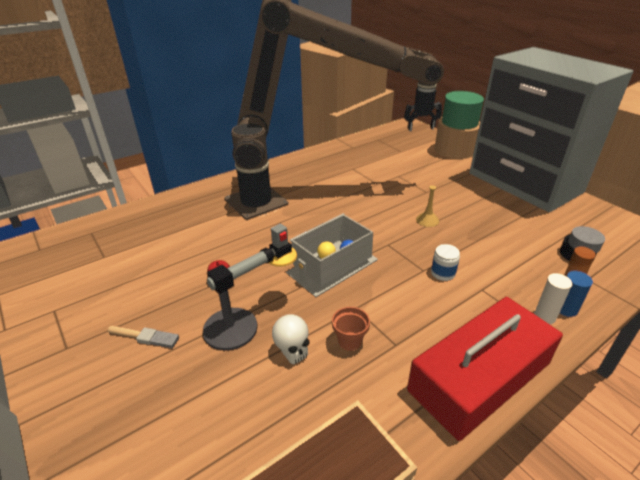

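View pics/top1.png

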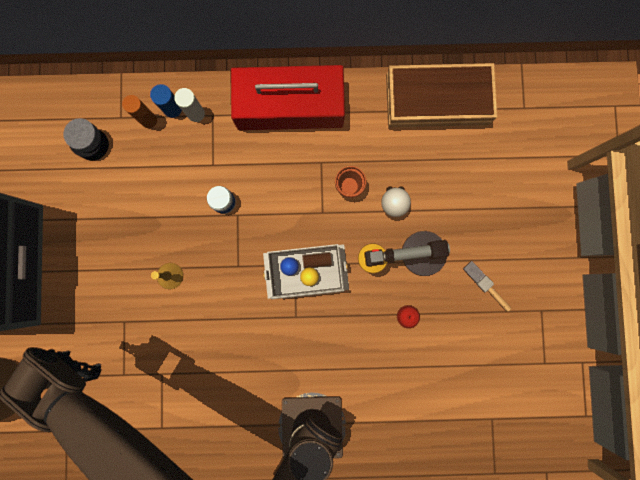

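The scene view shows the grip at about (281,236), with the red button facing the camera. The top view shows the grip at (375,257), the foot at (424,254), and the bin to the left at (305,271). I'll enlarge both for detail.

Run:
```python
from h import *
a=cv2.imread('pics/scene1.png')[205:275,190:310];b=cv2.imread('pics/top1.png')[225:285,345:465]
cv2.imwrite('pics/crop1.png',np.vstack([cv2.resize(x,None,fx=5,fy=5,interpolation=cv2.INTER_CUBIC)[:300] for x in(a,b)]))
for n in('scene1','top1'):
    c=dict(np.load(f'pics/{n}.npz'));h=cv2.cvtColor(c['pixels'],cv2.COLOR_RGB2HSV)
    for nm,lo,hi in(('red',(0,150,60),(8,255,255)),('yel',(20,150,100),(32,255,255)),('red2',(170,150,60),(180,255,255))):
        k,l,s,ce=cv2.connectedComponentsWithStats(cv2.inRange(h,lo,hi))
        print(n,nm,[(s[i].tolist(),ce[i].round(1).tolist()) for i in range(1,k) if s[i][4]>8 and 190<ce[i][0]<470 and 190<ce[i][1]<330])
t=c
print('foot',plane(t,(424.5,254),0.006),'grip top',plane(t,(376,257),.26))
```

```text
scene1 red [([280, 231, 7, 10, 53], [282.8, 235.6]), ([208, 260, 21, 11, 132], [217.3, 264.2])]
scene1 yel [([318, 242, 17, 16, 174], [325.1, 248.9]), ([273, 248, 23, 17, 188], [285.6, 258.2])]
scene1 red2 []
top1 red [([372, 249, 8, 3, 13], [375.1, 250.1]), ([397, 306, 23, 22, 402], [408.0, 316.4])]
top1 yel [([359, 244, 27, 29, 298], [369.7, 258.6]), ([301, 268, 18, 18, 258], [309.1, 276.4])]
top1 red2 []
foot [ 0.54966344 -0.3879011   0.006     ] grip top [ 0.53076767 -0.19577545  0.26      ]
```

View pics/crop1.png

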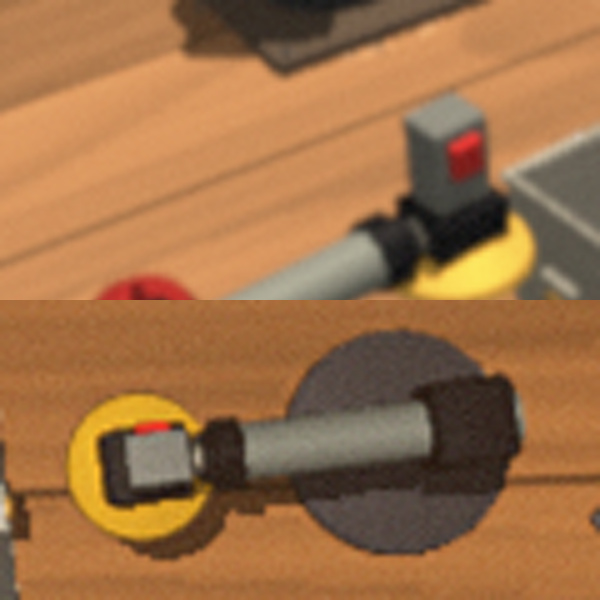

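The crop shows, in the top view, the grip's top face centred at about (376.2,256.4), the tube running from (393.5,254.2) to (430.5,250.6), and the foot at (424.2,253). The button faces world +x, towards the scene camera.

Run:
```python
from h import *
s=dict(np.load('pics/scene1.npz'));t=dict(np.load('pics/top1.npz'))
g=plane(t,(376.2,256.4),.26);f=plane(t,(424.2,253),.004)
a,b=plane(t,(393.5,254.2),.207),plane(t,(430.5,250.6),.207)
ang=lambda p,q:np.degrees(np.arctan2((q-p)[1],(q-p)[0]))
print('grip',g,'foot',f,'dist',np.linalg.norm((g-f)[:2]),'x-axis angle grip->foot',ang(g,f),'tube',ang(a,b))
# grey top corners in the tube direction and tube sides via mask
B=plane(s,(282.8,235.6),.24);print('button',B)
print('two-view grip-top',two(s,(190+449/5-.4,205+116/5-.4),t,(376.2,256.4)))
for nm in('yaw',):
    th=np.radians(ang(g,f)); y=np.array([-np.sin(th),np.cos(th)]);x=np.array([np.cos(th),np.sin(th)])
    d=(B-g)[:2];print('button rel grip along x,y (want 0,.021)',d@x,d@y)
c=dict(t);R0=R.from_quat(readout.get_state()['tcp_rot']);print(R0.as_matrix().round(3))
print('bin corners z.13',[plane(t,u,.13) for u in((264,252),(345,245),(348,292),(270,299))])
```

```text
grip [ 0.53241967 -0.19638915  0.26      ] foot [ 0.5531274  -0.38749673  0.004     ] dist 0.19222621040463342 x-axis angle grip->foot -83.81576087752222 tube -85.92196584950212
button [ 0.54919288 -0.19280033  0.24      ]
two-view grip-top (array([ 0.53357622, -0.19495281,  0.25771356]), np.float64(0.0039940820217317236))
button rel grip along x,y (want 0,.021) -0.001761027946549054 0.017062214833994175
[[-0.918  0.397 -0.001]
 [ 0.397  0.918 -0.002]
 [ 0.    -0.002 -1.   ]]
bin corners z.13 [array([0.56156943, 0.12982952, 0.13      ]), array([ 0.57663238, -0.11799956,  0.13      ]), array([ 0.43340892, -0.12281847,  0.13      ]), array([0.41848781, 0.11401283, 0.13      ])]
```

Run:
```python
from h import *
t=dict(np.load('pics/top1.npz'));h=cv2.cvtColor(t['pixels'],cv2.COLOR_RGB2HSV)
m=((h[...,1]<75)&(h[...,2]>75)).astype(np.uint8)
for nm,(x0,x1,y0,y1) in(('tube',(396,428,242,264)),('griptop',(368,385,248,266))):
    w=np.zeros_like(m);w[y0:y1,x0:x1]=m[y0:y1,x0:x1]
    p=cv2.findNonZero(w);print(nm,cv2.minAreaRect(p),len(p),p.reshape(-1,2).mean(0))
    if nm=='tube':
        c=[(u,np.flatnonzero(w[:,u]).mean(),w[:,u].sum()) for u in range(398,427)];u,v,n=np.array(c).T
        k=np.polyfit(u,v,1);print(k,n.min(),n.max())
        P,Q=[plane(t,(x,np.polyval(k,x)),.2) for x in(398,426)];d=(Q-P)[:2];print('ang',np.degrees(np.arctan2(d[1],d[0])),'axis x at y=-.196',P[0]+d[0]/d[1]*(-.196-P[1]))
def rows(goal,yaw):
    s=readout.get_state();R0=R.from_quat(s['tcp_rot'])
    R1=R.from_matrix(np.c_[[np.sin(yaw),-np.cos(yaw),0],[np.cos(yaw),np.sin(yaw),0],[0,0,-1]])
    return R0.inv().apply(np.array(goal)-s['eef_pos']).round(4),(R0.inv()*R1).as_rotvec().round(4)
for g in((.5,.25,.33),(.532,-.196,.33)):print(rows(g,np.radians(5)))
```

```text
tube ((411.5, 252.5), (21.0, 31.0), 90.0) 472 [412.45974576 250.62711864]
[-1.43995219e-01  3.10019793e+02] 10.0 17.0
ang -83.28861136531398 axis x at y=-.196 0.5362793007545421
griptop ((376.9939270019531, 256.44512939453125), (10.38056468963623, 14.466531753540039), 83.6598129272461) 142 [376.5        256.40140845]Traceback (most recent call last):
  File "<stdin>", line 15, in <module>
  File "<stdin>", line 13, in rows
  File "scipy/spatial/transform/_rotation.pyx", line 1143, in scipy.spatial.transform._rotation.Rotation.from_matrix
ValueError: Non-positive determinant (left-handed or null coordinate frame) in rotation matrix 0: [[ 0.08715574  0.9961947   0.        ]
 [-0.9961947   0.08715574  0.        ]
 [ 0.          0.         -1.        ]].
```

```bash
cat >> h.py <<'E'
def rows(goal,deg):
    y=np.radians(deg);s=readout.get_state();R0=R.from_quat(s['tcp_rot'])
    R1=R.from_matrix(np.c_[[-np.sin(y),np.cos(y),0],[np.cos(y),np.sin(y),0],[0,0,-1]])
    return R0.inv().apply(np.array(goal)-s['eef_pos']).round(4),(R0.inv()*R1).as_rotvec().round(4)
E
python3 - <<'E'
from h import *
for g in((.5,.25,.33),(.532,-.196,.33)):print(rows(g,5.3))
E
```

```text
(array([-0.3595, -0.2465, -0.0996]), array([-2.1000e-03,  8.0000e-04,  1.0695e+00]))
(array([-0.5661, -0.643 , -0.0988]), array([-2.1000e-03,  8.0000e-04,  1.0695e+00]))
```

```bash
python3 inch.py '[[-0.02,-0.015,-0.02,0,0,0.07,1],[-0.06,-0.045,-0.05,0,0,0.2,1],[-0.11,-0.075,-0.08,0,0,0.35,1],[-0.16,-0.11,-0.1,0,0,0.5,1],[-0.21,-0.145,-0.1,0,0,0.65,1],[-0.26,-0.18,-0.1,0,0,0.8,1],[-0.31,-0.215,-0.1,0,0,0.95,1],[-0.35,-0.25,-0.1,0,0,1.07,1],[-0.375,-0.29,-0.1,0,0,1.07,1],[-0.4,-0.34,-0.1,0,0,1.07,1]]' 60; python3 -c "
from h import *
print(rows((.532,-.196,.33),5.3))"
```

```text
time: 1.35
eef_pos: [0.5002, 0.1468, 0.3306]
tcp_rot: [0.674, 0.739, -0.0, -0.0]
contact_force: [-0.4, 0.1, -0.4]
opening: 1.0
finger_force: 0.0
(array([-3.443e-01,  1.000e-04,  6.000e-04]), array([-0.001 , -0.    , -0.0001]))
```

```bash
python3 inch.py '[[-0.04,0,0,0,0,0,1],[-0.09,0,0,0,0,0,1],[-0.14,0,0,0,0,0,1],[-0.19,0,0,0,0,0,1],[-0.24,0,0,0,0,0,1],[-0.29,0,0,0,0,0,1],[-0.33,0,0,0,0,0,1],[-0.344,0,0,0,0,0,1],[-0.344,0,0,0,0,0,1]]'
python3 - <<'E'
from h import *
a=shot('scene','scene2.png');b=shot('top','top2.png')
cv2.imwrite('pics/crop2.png',np.hstack([cv2.resize(c['pixels'][y:y+120,x:x+80,::-1],None,fx=5,fy=5,interpolation=cv2.INTER_CUBIC) for c,x,y in((a,240,160),(b,330,200))]))
print(rows((.532,-.196,.219),5.3))
E
```

```text
time: 2.48
eef_pos: [0.5316, -0.1943, 0.3307]
tcp_rot: [0.674, 0.738, 0.0, -0.001]
contact_force: [0.4, 1.0, -0.6]
opening: 0.999
finger_force: 0.0
(array([-0.0031,  0.    ,  0.1122]), array([-0.0002, -0.0008,  0.0004]))
```

View pics/crop2.png

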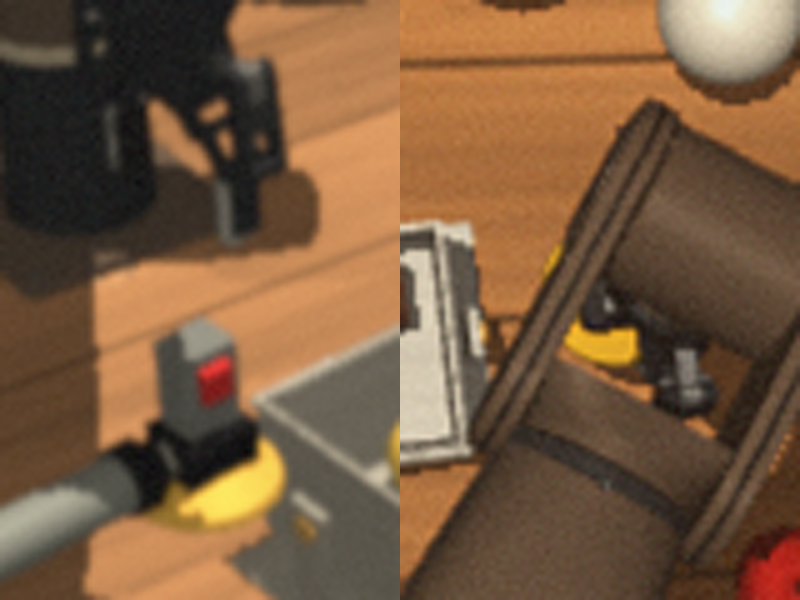

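The scene view shows the +x finger at (287,205), just above the grip and button at (283,236). The top view is mostly blocked by the arm. Nothing is in the way, so I'm descending.

```bash
python3 inch.py '[[-0.001,0.002,0.03,0,0,0,1],[-0.002,0.002,0.07,0,0,0,1],[-0.002,0.002,0.1,0,0,0,1],[-0.002,0.002,0.112,0,0,0,1],[-0.002,0.002,0.112,0,0,0,1],[-0.002,0.002,0.112,0,0,0,1]]' 60
python3 - <<'E'
from h import *
a=shot('scene','scene3.png')
cv2.imwrite('pics/crop3.png',cv2.resize(a['pixels'][190:280,230:330,::-1],None,fx=6,fy=6,interpolation=cv2.INTER_CUBIC))
E
```

```text
time: 3.32
eef_pos: [0.5349, -0.1961, 0.2213]
tcp_rot: [0.674, 0.739, 0.0, 0.002]
contact_force: [0.9, -0.1, 0.2]
opening: 1.001
finger_force: 0.0
```

View pics/crop3.png

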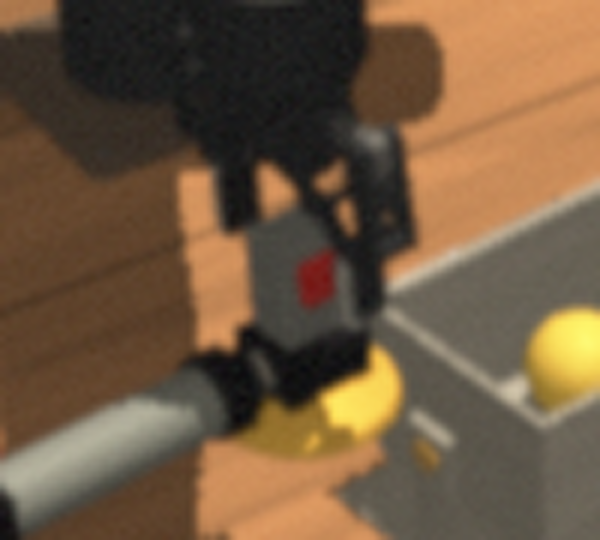

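Run:
```python
from h import *
s=readout.get_state();c=dict(np.load('pics/scene3.npz'));T=R.from_quat(s['tcp_rot'])
def pr(P):
    q=c['camera_matrix']@R.from_quat(c['orientation']).inv().apply(P-c['xyz']);return ((q[:2]/q[2]-[230,190])*6+2.5).round()
print(T.as_matrix().round(3))
for n,l in(('tip+',(0,.0425,-.013)),('tip-',(0,-.0425,-.013)),('tip+ outer',(0,.057,-.013)),('tip closed at button',(0,.018,0)),('grasp+21',(0,.021,-.019)),('tip -18',(0,-.018,0))):
    print(n,pr(s['eef_pos']+T.apply(l)))
```

```text
[[-0.092  0.996  0.003]
 [ 0.996  0.092 -0.002]
 [-0.002  0.003 -1.   ]]
tip+ [354. 316.]
tip- [242. 233.]
tip+ outer [374. 331.]
tip closed at button [323. 314.]
grasp+21 [324. 283.]
tip -18 [275. 279.]
```

The fingers straddle the grip: pad tips at about (354,310) and (240,225) in the crop, with the button at (317,278) between them, as projected within about 3 mm. I'm closing now.

```bash
python3 inch.py '[[0,-0.002,0,0,0,0,0.6],[0,-0.002,0,0,0,0,0.3],[0,-0.002,0,0,0,0,0],[0,-0.002,0,0,0,0,0],[0,-0.002,0,0,0,0,0],[0,-0.002,0,0,0,0,0]]' 50
```

```text
time: 4.12
eef_pos: [0.5337, -0.1963, 0.2209]
tcp_rot: [0.674, 0.739, 0.001, 0.002]
contact_force: [4.4, 2.1, 4.4]
opening: 0.351
finger_force: 51.1
```

```bash
python3 inch.py '[[0.005,0.001,0,0,0,0,0],[0.015,0.001,0,0,0,0,0],[0.03,0.001,0,0,0,0,0],[0.045,0.001,0,0,0,0,0],[0.06,0.001,0,0,0,0,0],[0.06,0.001,0,0,0,0,0],[0.06,0.001,0,0,0,0,0]]'
```

```text
time: 5.0
eef_pos: [0.5276, -0.1374, 0.2209]
tcp_rot: [0.674, 0.739, -0.001, 0.002]
contact_force: [-0.8, -3.3, 5.8]
opening: 0.355
finger_force: 54.3
```

```bash
python3 inch.py '[[0.01,0,0,0,0,0,0],[0.03,0,0,0,0,0,0],[0.05,0,0,0,0,0,0],[0.07,0,0,0,0,0,0],[0.09,0,0,0,0,0,0],[0.11,0,0,0,0,0,0],[0.12,0,0,0,0,0,0],[0.13,0,0,0,0,0,0],[0.13,0,0,0,0,0,0],[0.13,0,0,0,0,0,0]]'
```

```text
time: 6.25
eef_pos: [0.5143, -0.0089, 0.2208]
tcp_rot: [0.673, 0.739, -0.003, 0.001]
contact_force: [-8.7, -6.7, 9.2]
opening: 0.355
finger_force: 57.6
```

```bash
python3 inch.py '[[0.004,-0.001,-0.001,0,0,0,0],[0.008,-0.002,-0.001,0,0,0,0],[0.011,-0.002,-0.001,0,0,0,0],[0.013,-0.002,-0.001,0,0,0,0],[0.014,-0.002,-0.001,0,0,0,0],[0.014,-0.002,-0.001,0,0,0,0]]'
```

```text
time: 7.0
eef_pos: [0.5131, 0.0027, 0.2209]
tcp_rot: [0.674, 0.739, -0.003, 0.005]
contact_force: [2.9, -11.9, 2.1]
opening: 0.353
finger_force: 52.8
```

```bash
python3 inch.py '[[0.001,0,0,0,0,0,0],[0.002,0,0,0,0,0,0],[0.002,0,0,0,0,0,0],[0.002,0,0,0,0,0,0]]'
python3 - <<'E'
from h import *
a=shot('scene','scene4.png')
cv2.imwrite('pics/crop4.png',cv2.resize(a['pixels'][170:310,190:380,::-1],None,fx=4,fy=4,interpolation=cv2.INTER_CUBIC))
E
```

```text
time: 7.5
eef_pos: [0.5131, 0.0027, 0.2209]
tcp_rot: [0.674, 0.739, -0.004, 0.006]
contact_force: [3.9, -18.8, 1.3]
opening: 0.354
finger_force: 52.8
```

View pics/crop4.png

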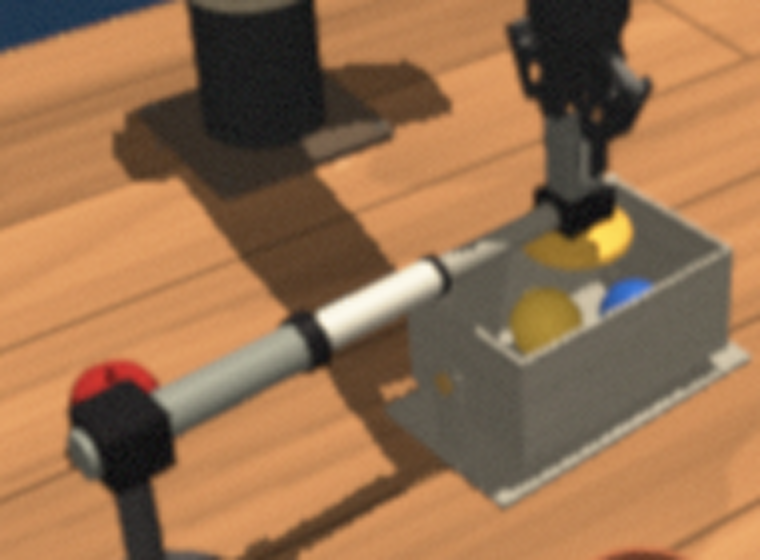

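Both telescopic stages are out and the grip sits above the bin at (575,190). The extra push raised the force from 12 to 19 N with no motion, so the lamp is on its hard stop. The bin and props are undisturbed.

```bash
python3 -c "
from plant import ctrl, vision, readout, ticket
print(ticket.sign_off())"
```

```text
the job is handed in; nothing more can be done
None
```

The job is handed in: the arm is still holding the lamp at its second stop (0.200 m out) above the bin with the button squeezed, and the last picture shows the bin undisturbed.

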